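Unlock the display box with the red key

ROBOT

A 6-joint arm with a two-finger parallel gripper is mounted at the origin on the work surface. World frame = base frame: x ahead of the robot, y to its left, z up, the work surface at z = 0. Lengths are in m, angles in rad, forces in N, time in s.
With the tool pointing down it reaches from about 0.25 to 0.775 m from the base axis. Payload 4 kg.
Tool frame: the origin (TCP) lies midway between the tips of the shut fingers; the grasp point (between the pads) lies grip_point_offset behind it (grip_point_offset is the distance from the TCP to the grasp point, in m); z points along the fingers, y is the line along which they close (so a half turn about z gives the same grasp; the last joint's range is limited). The gripper opens to 94 mm and grips with 3 to 60 N. Pads are 16 mm wide; open, the fingers measure 119 mm over their backs; the gripper's body (75 mm by 177 mm) begins 78 mm behind the grasp point.
Start: joints at [1.169, 0.087, 1.371, -0, 1.684, -0.103], TCP at [0.162, 0.526, 0.206] pointing down, gripper open.
Joint ranges: [-3.1, 3.1], [-0.76, 2.03], [0.27, 2.55], [-1.08, 4.22], [0.17, 2.65], [-2.57, 2.57]. Speed limits (rad/s): [2.79, 2.79, 3.14, 3.14, 3.14, 3.14].

INTERFACE

Orientations are given as [roll, pitch, yaw] about the fixed x, y, z axes, in that order (R = Rz(yaw) Ry(pitch) Rx(roll)).
In Python, from bench import * gives the robot as it stands. The module is installed in compiled form; this text tells all that it offers.
- The arm moves only by the tool apply_moves, never from a script. Its argument "commands" is a list of rows, each a list of 7 numbers: the turn, a rotation vector about the world's x, y, z in rad, then the shift along the world's x, y, z in m, then the opening in per cent of the stroke, from 0 (shut) to 100 (fully open). In form: [[ax, ay, az, x, y, z, jaw], ...]. A call has exactly 5 rows; each row is the pose to reach, as a shift and turn from the pose commanded when the call began; what a row does not reach only later rows make up. A row lasts 1/10 s, in which the tool goes at most 50 mm and 8.59 degrees, less where a joint would pass 70% of its speed; a pose out of reach is approached as far as the arm can. A call with a gripper value outside its range is refused whole. The fingers move at their own pace and stop on an object; the grip force is fixed at half the most. Time passes only in rows, so rows that repeat a pose let the fingers close, or fill a call up. It gives the time, the measured TCP pose, the force, the opening and the grip force at its end, in the units of the state.
- get_obs(): the state, without advancing time (a new reading comes with each control period).
- snapshot(name): name is "scene" or "side" or "wrist"; returns a dict with "pixels" (384x512x3 uint8, red, green, blue), "vertical_fov" (degrees; the focal length in pixels is half the picture's height over the tangent of half this angle, whatever the lens; pixels are square), "cx", "cy" (the principal point, pixels), "rvec" (rotation vector, rad) and "tvec" (3), from world to camera coordinates, as OpenCV has them. Camera axes: x right, y down, z forward; pixel columns grow to the right and rows downward; lengths in m; the calibration is good to about 2 mm. The wrist camera is an equidistant fisheye: a pixel r from the principal point sees the ray r / f radians off the axis. A picture is of the moment at which its call begins. There is no depth.
- close_job(): hands the job in; it is judged then, once.
Trained networks look in the newest picture that a camera, given by its name, has taken for a name from the list of things; names that differ only in an ending like _2 or _b are one class to them, and where a whole thing is asked for, a point or a joint stands for the part that bears it (a point fixed in the world has none). Each returns a list of dicts, best first, with "score" (0 to 1); they miss things now and then, are a little off and sometimes report something else, mostly with a low value. They report only what shows in the picture. A call takes as long as a camera call. They do not tell look-alikes from the thing itself.
- masks_of(camera, query): "mask" (384x512 bool, what is visible of it) and "extent" ([left, top, right, bottom] in pixels, round what is visible of it).
- place_of(camera, query): "pixel" ([column, row] in pixels: a listed point, or the origin of a listed thing).
The state is a dict: "time": time; "joint_positions": joint angles; "qvel": joint speeds; "joint_torque": joint torques, N m; "tool_pos": TCP position; "ee_rot": TCP orientation; "wrist_force": force on the tool from outside, world axes, zero at the start; "wrist_torque": the same for the moment, N m; "width": finger opening in m; "finger_force": force on a finger pad.
Only numpy, scipy, OpenCV 4.12 (cv2) and the standard library are available. Lean on these libraries where they do the work, as an engineer would, in place of code of your own. Each camera call takes 0.05 s, during which the arm holds its last target. There are 200 camera calls.

TASK

Take the red-handled key out of its wooden stand, push it fully home into the lock on the roof of the clear display box, and turn it clockwise (seen from above) to the stop, so that the hidden bolt lets go and the door springs half open. Leave the key standing fully home in the turned lock, let go of it, and do not disturb the knight in the box, the pinch pot, the dice tower or the lamp.

Things in the scene. Friction and masses are not known exactly. Their poses are not given: they have to be found in the camera images.
- key: Loose upright key, 60 g, blade down. Origin: centre of blade's lower end; z up, x along blade width. Brass blade 20 (x) x 6 (y) mm, 28 long, end rounded (3 mm radius); brass collar 36 x 20 from z = 28 to 34 stops it in lock and stand; red disc handle 52 across, 12 thick along y, z = 36 to 88. Grip its flat faces (y = +-6) near z = 62; flat 36 wide, z 43 to 81. Blade fits either way round.
- stand: Fixed wooden key stand, 90 x 70 x 60 mm high. Origin: centre of its underside. Vertical slot in its top for the blade, 23 mm along its x by 9 mm along its y, 34 mm deep; the key starts in it with its collar on the top.
- display_box: Fixed clear polycarbonate box 160 (x) x 200 (y) x 125 mm high, steel edges. Origin: centre of underside; -x is the front, with the door. On the roof, 42 mm towards the front and 45 mm to -y of the centre, is the lock: a black round collar, 36 mm radius, 30 mm high, around a square steel plug (34 mm) with the key slot, marked red at both ends.
- keyway (a point): Centre of the lock plug's top face, 157 mm above the shelf, at the mouth of the key slot; it turns with the plug. x runs along the slot's length, z up. Slot 23 mm (x) by 9 mm (y), 32 mm deep: the key is fully home when its collar rests on the plug, its blade end 28 mm below this point.
- plug (a joint): Turn of the lock plug in rad, growing clockwise seen from above; 1.5 is the stop. It starts locked at 0 to 0.25; the bolt lets the door go at about 1.1. The plug turns stiffly (about 0.05 N m) and stays where it is left; only the key should turn it.
- door (a joint): Opening of the box's clear swing door in rad: 0 shut, 0.9 fully open. Upright, hinged at the box's front left (+y) edge, 194 mm wide, 112 mm high; it swings out to the front (-x of the box) by its own spring within about 1.5 s once the bolt lets go. Keep that space free.
- knight: Loose black plastic knight figure, 40 mm round base, about 80 mm tall, standing inside the box. Origin: centre of its underside, z up.
- pinch_pot: Loose terracotta-coloured ceramic pinch pot, 84 mm wide, 50 mm high, at the far side. Origin: centre of its underside.
- dice_tower: Loose red acrylic dice tower, 85 x 85 x 150 mm high, at the right. Origin: centre of its underside.
- lamp: Loose chrome lamp base with a toggle switch and a round white bulb, 110 mm wide, 220 mm high, at the left. Origin: centre of its underside.
There are look-alikes about, which are no part of the job. Leave any grey or turquoise look-alike of the key alone.

How it is judged:
By the outcome, as a careful person would: the job done as asked, in the order asked, and still so for the second after the job is handed in, with the robot touching nothing.
It also fails if it takes over 58 s, if anything falls off the work surface, if the arm or the gripper's body presses on something with over 40 N, if the wrist force passes 120 N, or if a joint passes its speed limit or range.

## Working session

There is one attempt and no reset: what is moved stays moved. The work goes in short steps, Python scripts to look and compute and a tool call to move; the robot and the scene stay as the last step left them, time stands still between calls to the robot, and variables do not carry over. Pictures are saved under pics/ and viewed, at most 10 in all, crops included, and the job is handed in when it is done.

Besides the shell and the picture viewer there is one more tool, called after "Request:" as name([rows], argument=value, ...), one row to a line, values as JSON. apply_moves: Moves the arm, as the interface text tells. Its arguments: {"type":"object","properties":{"commands":{"type":"array"}},"required":["commands"]}

```bash
mkdir -p pics; cat > h.py <<'E'
import numpy as np, cv2, pickle
from bench import *
def snap(n,f=None):
    s=snapshot(n)
    if f: cv2.imwrite('pics/'+f,s['pixels'][:,:,::-1])
    return s
def ray(s,p):
    f=s['pixels'].shape[0]/2/np.tan(np.radians(s['vertical_fov'])/2)
    d=np.array([(p[0]-s['cx']),(p[1]-s['cy'])],float)
    R=cv2.Rodrigues(np.array(s['rvec'],float))[0]; t=np.array(s['tvec'],float).ravel()
    if s.get('fish'):
        r=np.hypot(*d); th=r/f; v=np.array([*(d/max(r,1e-9)*np.sin(th)),np.cos(th)])
    else: v=np.array([*(d/f),1.])
    v=R.T@v; return -R.T@t, v/np.linalg.norm(v)
def atz(s,p,z):
    c,v=ray(s,p); return c+v*(z-c[2])/v[2]
def tri(*sp):
    A=np.zeros((3,3));b=np.zeros(3)
    for s,p in sp:
        c,v=ray(s,p);M=np.eye(3)-np.outer(v,v);A+=M;b+=M@c
    x=np.linalg.solve(A,b)
    return x,[round(float(np.linalg.norm(np.cross(x-ray(s,p)[0],ray(s,p)[1])))*1000,1) for s,p in sp]
def proj(s,X):
    f=s['pixels'].shape[0]/2/np.tan(np.radians(s['vertical_fov'])/2)
    R=cv2.Rodrigues(np.array(s['rvec'],float))[0];q=R@np.array(X)+np.array(s['tvec'],float).ravel()
    if s.get('fish'):
        r=np.hypot(q[0],q[1]);return np.array([s['cx'],s['cy']])+q[:2]/r*f*np.arctan2(r,q[2])
    return np.array([s['cx'],s['cy']])+f*q[:2]/q[2]
E
python3 - <<'E'
from h import *
S={}
for n in ['scene','side','wrist']:
    s=snap(n,n+'0.png'); s['fish']=n=='wrist'; S[n]=s
    print(n,s['vertical_fov'],s['cx'],s['cy'],ray(s,(s['cx'],s['cy'])))
    for q in ['key','stand','display_box','keyway','plug','knight','door']:
        print(' ',q,'P',[(round(d['score'],2),np.round(d['pixel']).tolist()) for d in place_of(n,q)][:4] if q not in('plug','door') else '', 'M',[(round(d['score'],2),np.round(d['extent']).tolist()) for d in masks_of(n,q)][:4] if q in('key','plug','stand') else '')
pickle.dump(S,open('S0.pkl','wb'))
o=get_obs();print(o)
import bench;print(grip_point_offset)
im=np.hstack([S['scene']['pixels'],S['side']['pixels']])
cv2.imwrite('pics/a.png',cv2.resize(im[:,:,::-1],(800,300),interpolation=cv2.INTER_AREA))
E
```

```text
scene 56.95473166927991 262.55265021172573 181.7461229005833 (array([ 1.13540499, -0.13420776,  1.00269057]), array([-0.4793894 ,  0.14247664, -0.8659597 ]))
  key P [(0.73, [314.0, 176.0]), (0.69, [295.0, 159.0]), (0.66, [328.0, 210.0])] M [(0.55, [312.0, 158.0, 324.0, 176.0]), (0.42, [294.0, 136.0, 306.0, 155.0])]
  stand P [(0.69, [314.0, 178.0])] M [(0.97, [297.0, 159.0, 334.0, 195.0])]
  display_box P [(0.95, [216.0, 199.0])] M 
  keyway P [(0.62, [188.0, 169.0])] M 
  plug P  M [(0.49, [182.0, 163.0, 196.0, 179.0])]
  knight P [] M 
  door P  M 
side 49.09256170335803 256.13023453302225 190.94399351376447 (array([0.24695089, 1.27784891, 0.9215983 ]), array([ 0.23540636, -0.82516507, -0.51350409]))
  key P [(0.82, [270.0, 254.0]), (0.68, [234.0, 242.0]), (0.68, [209.0, 243.0])] M [(0.7, [264.0, 231.0, 278.0, 252.0]), (0.56, [228.0, 218.0, 243.0, 235.0])]
  stand P [(0.68, [236.0, 250.0])] M [(0.86, [219.0, 230.0, 252.0, 258.0]), (0.21, [228.0, 219.0, 245.0, 236.0]), (0.19, [289.0, 182.0, 294.0, 202.0])]
  display_box P [(0.88, [268.0, 203.0])] M 
  keyway P [(0.54, [280.0, 167.0
[... 359 characters left out ...]
 
{'time': 1.35, 'joint_positions': array([ 1.16892600e+00,  8.71855026e-02,  1.37068379e+00,  2.23144096e-05,
        1.68359419e+00, -1.03098554e-01]), 'qvel': array([-0.00021399,  0.00029277,  0.00051704, -0.00036897,  0.00064492,
        0.00093318]), 'joint_torque': array([ 1.91394238e-04, -3.40035725e+01, -3.02593803e+01,  7.17686000e-02,
        2.37955194e-02, -5.16840842e-06]), 'tool_pos': array([0.16189739, 0.52566035, 0.20552204]), 'ee_rot': array([ 3.14146188e+00, -8.76058081e-06,  2.84282340e+00]), 'wrist_force': array([-0.18062326, -0.34680718, -0.56884041]), 'wrist_torque': array([-0.07523467, -0.01274155, -0.02718458]), 'finger_force': 0.0, 'width': 0.0939668885015442}
0.0188
```

View pics/scene0.png

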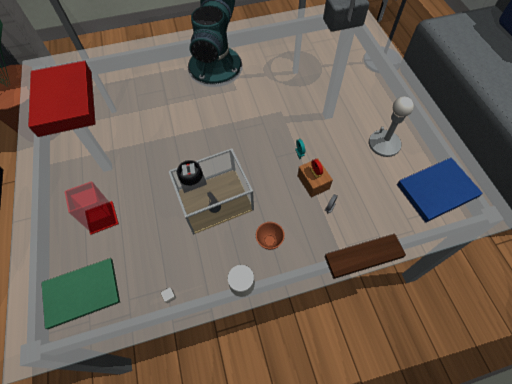

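View pics/side0.png

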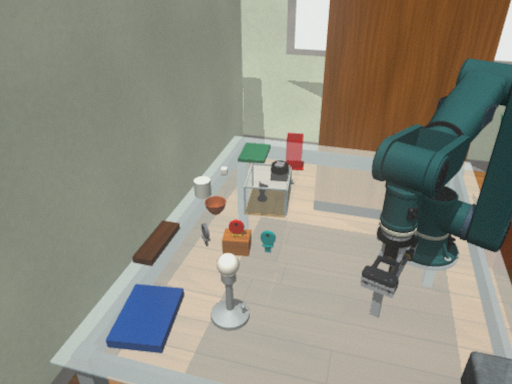

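The three key-like things in the scene view are red on the stand at about (317,167), turquoise at (300,148) and grey lying at (332,204). In the side view they are at (236,226), (268,240) and (206,234). Only the red one in the wooden stand fits the description. Next I triangulate and take an enlarged crop to confirm it.

```bash
python3 - <<'E'
from h import *
S=pickle.load(open('S0.pkl','rb'))
a,b=S['scene'],S['side']
def red(s,box):
    x0,y0,x1,y1=box; p=s['pixels'][y0:y1,x0:x1].astype(int)
    m=(p[...,0]>100)&(p[...,1]<0.35*p[...,0])&(p[...,2]<0.35*p[...,0])
    ys,xs=np.nonzero(m);print(len(xs),xs.min()+x0,xs.max()+x0,ys.min()+y0,ys.max()+y0);return (xs.mean()+x0,ys.mean()+y0)
k=[red(a,(305,150,330,185)),red(b,(222,212,250,240))]
print('disc',tri((a,k[0]),(b,k[1])))
print('stand',tri((a,(314,178)),(b,(236,250))),'keytip',tri((a,(314,176)),(b,(234,242))))
print('keyway',tri((a,(188,169)),(b,(280,167))))
print('box',tri((a,(216,199)),(b,(268,203))))
c1=cv2.resize(a['pixels'][130:240,150:345],None,fx=4,fy=4,interpolation=cv2.INTER_CUBIC)[:,:,::-1]
cv2.imwrite('pics/crop1.png',c1)
E
```

```text
45 313 322 160 171
21 231 242 221 228
disc (array([0.62900878, 0.18916848, 0.10823126]), [4.5, 4.5])
stand (array([0.62220366, 0.1982576 , 0.00387826]), [5.6, 5.6]) keytip (array([0.63036346, 0.19171058, 0.03217313]), [6.0, 6.0])
keyway (array([ 0.56156123, -0.18391459,  0.14228256]), [3.4, 3.4])
box (array([ 0.59768917, -0.12909915, -0.00300524]), [0.3, 0.3])
```

View pics/crop1.png

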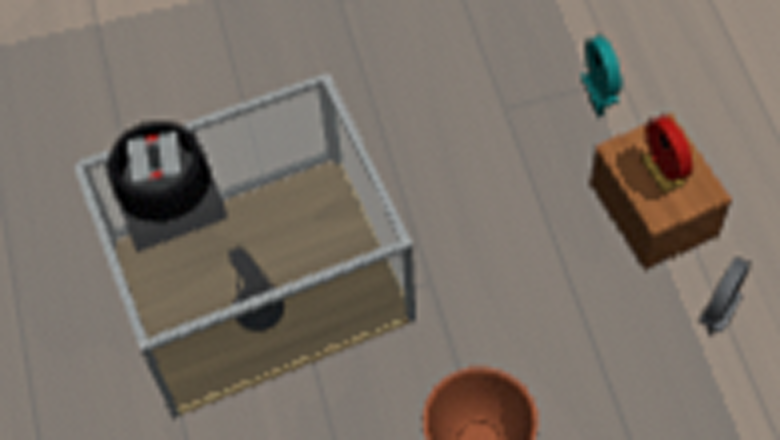

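The crop confirms it: a red disc with a brass collar, standing in the wooden stand. Next I move the wrist camera over it, going high to clear the lamp.

Request:
apply_moves([
  [0, 0, 0, 0.02, -0.02, 0.04, 100],
  [0, 0, 0, 0.05, -0.04, 0.08, 100],
  [0, 0, 0, 0.08, -0.06, 0.11, 100],
  [0, 0, 0, 0.12, -0.09, 0.12, 100],
  [0, 0, 0, 0.16, -0.12, 0.12, 100],
])

```text
time: 1.85
tool_pos: [0.3222, 0.4064, 0.3288]
ee_rot: [3.136, 0.003, 2.844]
wrist_force: [0.4, 0.5, -0.3]
width: 0.0943
finger_force: 0.0
```

Request:
apply_moves([
  [0, 0, 0, 0.04, -0.03, 0, 100],
  [0, 0, 0, 0.08, -0.06, 0, 100],
  [0, 0, 0, 0.12, -0.09, 0, 100],
  [0, 0, 0, 0.16, -0.12, 0, 100],
  [0, 0, 0, 0.2, -0.15, 0, 100],
])

```text
time: 2.35
tool_pos: [0.522, 0.2551, 0.3257]
ee_rot: [3.141, 0.0, 2.843]
wrist_force: [0.5, 1.4, -0.3]
width: 0.0939
finger_force: 0.0
```

Request:
apply_moves([
  [0, 0, 0, 0.04, -0.03, -0.01, 100],
  [0, 0, 0, 0.07, -0.06, -0.03, 100],
  [0, 0, 0, 0.08, -0.07, -0.05, 100],
  [0, 0, 0, 0.08, -0.07, -0.05, 100],
  [0, 0, 0, 0.08, -0.07, -0.05, 100],
])

```text
time: 2.85
tool_pos: [0.6002, 0.1868, 0.2753]
ee_rot: [-3.142, -0.002, 2.843]
wrist_force: [-0.2, 0.0, 0.2]
width: 0.0939
finger_force: 0.0
```

```bash
cat >> h.py <<'E'
def wr(f):
    s=snap('wrist',f+'.png'); s['fish']=True; s['obs']=get_obs(); pickle.dump(s,open(f+'.pkl','wb')); return s
E
python3 - <<'E'
from h import *
s=wr('w1');print(s['obs']['time'],s['obs']['tool_pos'],s['obs']['ee_rot'],s['obs']['qvel'])
for q in ['key','stand']:
  print(q,[(d['score'],d['pixel']) for d in place_of('wrist',q)],[(d['score'],d['extent']) for d in masks_of('wrist',q)])
E
```

```text
2.9 [0.60028999 0.18748414 0.27682409] [3.14039256e+00 9.24718411e-04 2.84376396e+00] [ 0.01598288 -0.02116959 -0.01651686 -0.00116291 -0.00436862 -0.00323391]
key [(0.76, [238.2, 115.7]), (0.67, [288.9, 242.1]), (0.56, [265.5, 183.9])] [(0.97, [256.1, 176.4, 278.2, 215.0]), (0.93, [279.7, 238.9, 306.7, 275.9]), (0.57, [218.5, 97.6, 246.9, 138.6])]
stand [(0.87, [265.1, 177.9])] [(0.87, [228.9, 143.0, 302.3, 227.1])]
```

View pics/w1.png

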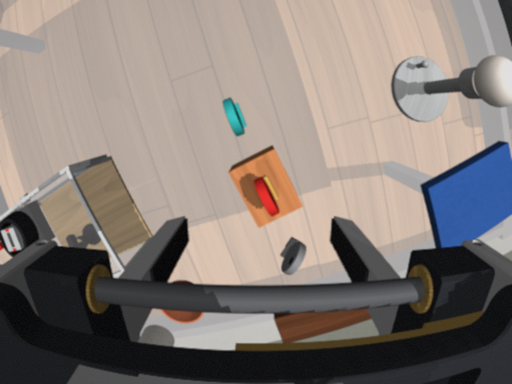

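The wrist view shows the stand at about (265,187) with the red key on it at (266,195). The turquoise key is at (234,117), the grey one at (292,255), the box and lock at left around (15,235), and the lamp at right. I take a second, nearer view for triangulation.

Request:
apply_moves([
  [0, 0, 0, -0.02, 0, -0.01, 100],
  [0, 0, 0, -0.05, 0.02, -0.03, 100],
  [0, 0, 0, -0.07, 0.04, -0.04, 100],
  [0, 0, 0, -0.07, 0.04, -0.04, 100],
  [0, 0, 0, -0.07, 0.04, -0.04, 100],
])

```text
time: 3.6
tool_pos: [0.5304, 0.2273, 0.2366]
ee_rot: [3.141, 0.002, 2.845]
wrist_force: [0.3, -0.7, 0.1]
width: 0.0941
finger_force: 0.0
```

```bash
cat >> h.py <<'E'
def redmask(s,box):
    x0,y0,x1,y1=box; p=s['pixels'].astype(int)
    m=(p[...,0]>90)&(p[...,1]<0.3*p[...,0])&(p[...,2]<0.35*p[...,0]); n=np.zeros_like(m); n[y0:y1,x0:x1]=m[y0:y1,x0:x1]; return n.astype(np.uint8)
E
python3 - <<'E'
from h import *
s=wr('w2');print(s['obs']['time'],s['obs']['tool_pos'],s['obs']['ee_rot'])
E1={}
for f in ['w1','w2']:
    s=pickle.load(open(f+'.pkl','rb'))
    if f=='w2':
        st=masks_of('wrist','stand')[0];print(st['extent'],st['score'])
        print([(d['score'],d['extent']) for d in masks_of('wrist','key')])
        e=[int(v) for v in st['extent']]
    else: e=[228,143,303,228]
    p=s['pixels'].astype(int); r,g,b=p[...,0],p[...,1],p[...,2]
    hsv=cv2.cvtColor(s['pixels'],cv2.COLOR_RGB2HSV)
    box=[max(e[0]-6,0),max(e[1]-6,0),e[2]+6,e[3]+6]
    m=redmask(s,box); w=((hsv[...,1]>125)&(hsv[...,0]<25)).astype(np.uint8)
    z=np.zeros_like(w); z[box[1]:box[3],box[0]:box[2]]=w[box[1]:box[3],box[0]:box[2]]
    z=cv2.morphologyEx(z,cv2.MORPH_CLOSE,np.ones((9,9),np.uint8))
    c=max(cv2.findContours(z,0,2)[0],key=cv2.contourArea); q=cv2.boxPoints(cv2.minAreaRect(c))
    cr=max(cv2.findContours(m,0,2)[0],key=cv2.contourArea); qr=cv2.minAreaRect(cr)
    print(f,'stand corners@60',np.round([atz(s,x,0.06)[:2] for x in q],4).tolist(), 'red',m.sum(),qr)
    print(' redrect @.094',np.round([atz(s,x,.094)[:2] for x in cv2.boxPoints(qr)],4).tolist())
    E1[f]=(s,np.argwhere(m)[:,::-1].mean(0))
print(tri(*E1.values()))
s=E1['w2'][0]
c=s['pixels'][box[1]:box[3],box[0]:box[2],::-1];cv2.imwrite('pics/w2c.png',cv2.resize(c,None,fx=4,fy=4,interpolation=cv2.INTER_CUBIC));print(box)
E
```

```text
3.65 [0.53108379 0.22685466 0.23684236] [3.14060458e+00 2.40307828e-03 2.84366771e+00]
w1 stand corners@60 [[0.5856, 0.1462], [0.5745, 0.2127], [0.6663, 0.229], [0.6796, 0.1592]] red 394 ((265.4000244140625, 196.30003356933594), (38.460365295410156, 11.180339813232422), 63.43495178222656)
 redrect @.094 [[0.606, 0.1756], [0.6036, 0.1893], [0.6529, 0.1972], [0.6556, 0.1831]]
[213.4, 204.5, 290.9, 284.9] 0.64
[(0.81, [204.1, 156.8, 232.7, 201.4]), (0.73, [237.4, 239.6, 264.4, 283.5]), (0.65, [268.4, 315.1, 291.1, 334.3])]
w2 stand corners@60 [[0.5778, 0.1442], [0.5615, 0.2168], [0.6653, 0.236], [0.6878, 0.1573]] red 543 ((250.50003051757812, 266.5000305175781), (39.80200958251953, 16.54690170288086), 63.43495178222656)
 redrect @.094 [[0.6056, 0.1731], [0.6013, 0.1932], [0.6553, 0.1993], [0.6606, 0.1781]]
(array([0.62839391, 0.18632737, 0.0959039 ]), [0.3, 0.3])
[207, 198, 296, 290]
```

View pics/w2c.png

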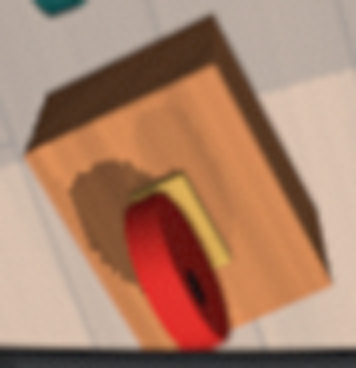

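Confirmed: red disc on its brass collar, and its height (0.096) agrees with the 0.094 expected. I fit the disc model to both views for x, y and yaw.

```bash
cat >> h.py <<'E'
from scipy.optimize import minimize
def discpts(x,y,yaw,z,r=.026,t=.006):
    a=np.linspace(0,2*np.pi,40,endpoint=False);u=np.array([np.cos(yaw),np.sin(yaw)]);n=np.array([-u[1],u[0]])
    return np.array([[*(np.array([x,y])+u*r*np.cos(k)+n*q),z+r*np.sin(k)] for q in(-t,t) for k in a])
def fit(views,x0,z=None):
    # views: (s,mask,rowmax)
    def cost(p):
        zz=p[3]*.1 if z is None else z; c=0
        for s,m,rm in views:
            h=cv2.convexHull(np.array([proj(s,X) for X in discpts(p[0]*.1,p[1]*.1,p[2],zz)],np.float32))
            k=np.zeros((384*8,512*8),np.uint8);cv2.fillConvexPoly(k,np.round((h+.5)*8*16).astype(np.int32),255,shift=4)
            k=cv2.resize(k,(512,384),interpolation=cv2.INTER_AREA)/255.
            c+=np.abs(k-m)[:rm].sum()/m[:rm].sum()
        return c
    r=minimize(cost,x0,method='Nelder-Mead',options=dict(initial_simplex=np.array([x0]+[np.array(x0)+d for d in np.eye(len(x0))*[.05,.05,.1,.05][:len(x0)]]),maxiter=200,xatol=1e-4,fatol=1e-4));return r.x,r.fun
def fill(m):
    c=cv2.findContours(m,0,2)[0];o=np.zeros_like(m);cv2.drawContours(o,[max(c,key=cv2.contourArea)],-1,1,-1);return o
E
python3 - <<'E'
from h import *
s1,s2=[pickle.load(open(f,'rb')) for f in('w1.pkl','w2.pkl')]
m1=fill(redmask(s1,[245,165,290,222]));m2=fill(redmask(s2,[225,230,280,290]))
V=[(s1,m1,384),(s2,m2,280)]
x0=[6.28,1.86,.17,.94]
print(fit(V,x0));print(fit(V[:1],x0[:3],.094),fit(V[1:],x0[:3],.094))
for s in(s1,s2): print(proj(s,ray(s,(300,100))[0]+ray(s,(300,100))[1]))
E
```

```text
(array([6.30327488, 1.86937875, 0.07798902, 0.95301314]), np.float64(0.45162440234601076))
(array([6.29677645, 1.87190496, 0.09731411]), np.float64(0.3006569125111974)) (array([6.3201321 , 1.86032104, 0.06596305]), np.float64(0.10793869204601919))
[300. 100.]
[300. 100.]
```

Request:
apply_moves([
  [0, 0, 0.13, 0.03, -0.01, 0, 100],
  [0, 0, 0.26, 0.06, -0.02, -0.01, 100],
  [0, 0, 0.4, 0.09, -0.04, -0.03, 100],
  [0, 0, 0.4, 0.099, -0.04, -0.05, 100],
  [0, 0, 0.4, 0.099, -0.04, -0.05, 100],
])

```text
time: 4.25
tool_pos: [0.6299, 0.1846, 0.1809]
ee_rot: [-3.141, -0.007, -3.044]
wrist_force: [-0.8, -0.8, -0.6]
width: 0.094
finger_force: 0.0
```

```bash
python3 - <<'E'
from h import *
s=wr('w3');o=s['obs'];print(o['time'],o['tool_pos'],o['ee_rot'],o['joint_positions'])
print(proj(s,[.63,.187,.094]))
p=proj(s,[.63,.187,.094]).astype(int)
m=fill(redmask(s,[p[0]-40,p[1]-50,p[0]+40,p[1]+50]));print(m.sum(),cv2.boundingRect(m))
print(fit([(s,m,384)],[6.3,1.87,.1],.094), fit([(s,m,384)],[6.3,1.87,.1,.94]))
s2=pickle.load(open('w2.pkl','rb'));m2=fill(redmask(s2,[225,230,280,290]))
print(fit([(s2,m2,280),(s,m,384)],[6.3,1.87,.1,.94]))
cv2.imwrite('pics/w3c.png',s['pixels'][100:330,150:380,::-1])
E
```

```text
4.3 [0.62965904 0.1854032  0.18331103] [-3.14133641 -0.00437225 -3.04244691] [ 1.99921553e-01  3.34545519e-01  1.12140856e+00  1.86253347e-04
  1.69001443e+00 -1.46999933e+00]
[262.00319187 195.33023304]
610 (256, 168, 15, 53)
(array([6.29763932, 1.87849905, 0.16121491]), np.float64(0.29904853744776594)) (array([6.38115265, 1.88929424, 0.18565424, 0.58152802]), np.float64(0.13147540983606557))
(array([6.29974311, 1.87203036, 0.10161239, 0.94936372]), np.float64(0.49033860231850385))
```

View pics/w3c.png

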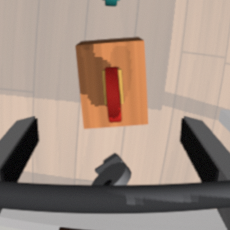

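The view from above shows the red key centred in the stand at crop (114,95), with the fingers straddling it well clear. I descend and grip.

Request:
apply_moves([
  [0, 0, 0.03, -0.001, 0.001, -0.03, 100],
  [0, 0, 0.03, -0.001, 0.001, -0.06, 100],
  [0, 0, 0.03, -0.001, 0.001, -0.09, 100],
  [0, 0, 0.03, -0.001, 0.001, -0.109, 100],
  [0, 0, 0.03, -0.001, 0.001, -0.109, 100],
])

```text
time: 4.8
tool_pos: [0.6267, 0.1877, 0.0747]
ee_rot: [-3.141, -0.005, -3.01]
wrist_force: [-0.5, -0.2, -0.9]
width: 0.094
finger_force: 0.0
```

Request:
apply_moves([
  [0, 0, 0, 0, 0, 0, 0],
  [0, 0, 0, 0, 0, 0, 0],
  [0, 0, 0, 0, 0, 0, 0],
  [0, 0, 0, 0, 0, 0, 0],
  [0, 0, 0, 0, 0, 0, 0],
])

```text
time: 5.3
tool_pos: [0.629, 0.1877, 0.0773]
ee_rot: [3.141, 0.001, -3.01]
wrist_force: [0.4, -0.1, -0.9]
width: 0.0575
finger_force: 0.0
```

Request:
apply_moves([
  [0, 0, 0, 0, 0, 0, 0],
  [0, 0, 0, 0, 0, 0, 0],
  [0, 0, 0, 0, 0, 0, 0],
  [0, 0, 0, 0, 0, 0, 0],
  [0, 0, 0, 0, 0, 0, 0],
])

```text
time: 5.8
tool_pos: [0.6286, 0.1876, 0.0764]
ee_rot: [3.141, -0.0, -3.01]
wrist_force: [0.6, -0.1, 0.7]
width: 0.0174
finger_force: 0.0
```

Request:
apply_moves([
  [0, 0, 0, 0, 0, 0, 0],
  [0, 0, 0, 0, 0, 0, 0],
  [0, 0, 0, 0, 0, 0, 0],
  [0, 0, 0, 0, 0, 0, 0],
  [0, 0, 0, 0, 0, 0, 0],
])

```text
time: 6.3
tool_pos: [0.6286, 0.1876, 0.0764]
ee_rot: [3.141, -0.0, -3.01]
wrist_force: [-0.0, 0.7, -1.0]
width: 0.0119
finger_force: 30.0
```

Request:
apply_moves([
  [0, 0, 0, 0, 0, 0.02, 0],
  [0, 0, 0, 0, 0, 0.04, 0],
  [0, 0, 0, 0, 0, 0.08, 0],
  [0, 0, 0, 0, 0, 0.12, 0],
  [0, 0, 0, 0, 0, 0.16, 0],
])

```text
time: 6.8
tool_pos: [0.6283, 0.1875, 0.2377]
ee_rot: [3.142, -0.001, -3.01]
wrist_force: [1.3, 0.2, -0.7]
width: 0.0119
finger_force: 30.0
```

Request:
apply_moves([
  [0, 0, 0, -0.02, -0.05, 0.02, 0],
  [0, 0, 0, -0.03, -0.1, 0.03, 0],
  [0, 0, 0, -0.05, -0.15, 0.03, 0],
  [0, 0, 0, -0.07, -0.19, 0.03, 0],
  [0, 0, 0, -0.09, -0.23, 0.03, 0],
])

```text
time: 7.3
tool_pos: [0.5387, -0.0421, 0.2667]
ee_rot: [-3.141, 0.001, -3.01]
wrist_force: [-0.3, -0.8, -0.2]
width: 0.0116
finger_force: 30.0
```

Request:
apply_moves([
  [0, 0, 0, -0.01, -0.03, 0, 0],
  [0, 0, 0, -0.02, -0.06, 0, 0],
  [0, 0, 0, -0.02, -0.07, 0, 0],
  [0, 0, 0, -0.02, -0.07, 0, 0],
  [0, 0, 0, -0.02, -0.07, 0, 0],
])

```text
time: 7.8
tool_pos: [0.52, -0.1097, 0.2663]
ee_rot: [3.141, 0.0, -3.01]
wrist_force: [0.4, 0.3, -1.1]
width: 0.012
finger_force: 30.0
```

```bash
python3 - <<'E'
from h import *
s=wr('w4');o=s['obs'];print(o['time'],o['tool_pos'],o['ee_rot'],o['joint_positions'],o['width'],o['finger_force'])
for q in['keyway','plug','key','display_box']: print(q,[(d['score'],d['pixel']) for d in place_of('wrist',q)] if q!='plug' else '',[(d['score'],d['extent']) for d in masks_of('wrist',q)])
E
```

```text
7.85 [ 0.5200418  -0.10928172  0.26633298] [ 3.14065647e+00  5.56687018e-06 -3.00891159e+00] [-3.14401859e-01  4.20738640e-02  1.29897713e+00  8.69501838e-04
  1.80094130e+00 -2.01768107e+00] 0.011847312314808591 29.999728202819824
keyway [(0.82, [181.6, 221.1])] [(0.85, [165.3, 201.1, 203.8, 239.0]), (0.37, [145.9, 155.3, 312.5, 182.0])]
plug  [(0.84, [168.0, 197.3, 205.4, 241.2])]
key [(0.96, [397.4, 298.7]), (0.91, [259.9, 210.6]), (0.61, [423.3, 190.9])] [(0.87, [420.0, 183.6, 455.1, 217.3]), (0.84, [395.3, 305.9, 424.5, 329.1]), (0.71, [242.1, 197.6, 275.0, 285.2]), (0.48, [148.3, 154.8, 313.0, 182.0]), (0.34, [276.2, 328.2, 277.7, 335.2])]
display_box [(0.94, [236.8, 215.9]), (0.62, [410.9, 246.1])] [(0.87, [143.0, 155.8, 316.2, 286.6])]
```

View pics/w4.png

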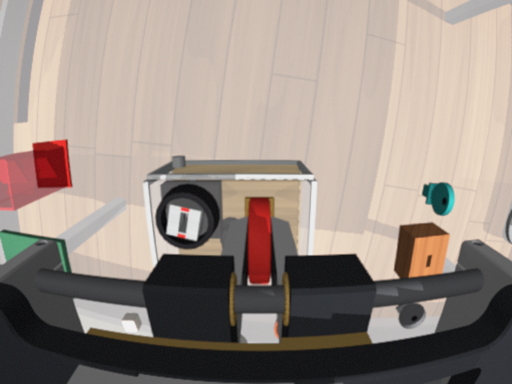

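The key is gripped, with the red disc at (259,240). The lock shows at (187,218), its red marks near (188,207) and (183,236), and the stand slot is empty. I take a second view of the lock.

Request:
apply_moves([
  [0, 0, 0, 0.0, -0.02, 0, 0],
  [0, 0, 0, 0, -0.05, 0, 0],
  [0, 0, 0, 0, -0.08, 0, 0],
  [0, 0, 0, 0, -0.08, 0, 0],
  [0, 0, 0, 0, -0.08, 0, 0],
])

```text
time: 8.7
tool_pos: [0.5196, -0.1906, 0.2662]
ee_rot: [3.141, -0.0, -3.011]
wrist_force: [0.2, 1.3, -0.7]
width: 0.0118
finger_force: 30.0
```

```bash
python3 - <<'E'
from h import *
s5=wr('w5');print(s5['obs']['time'],s5['obs']['tool_pos'],s5['obs']['ee_rot'])
s4=pickle.load(open('w4.pkl','rb'))
pw=[d['pixel'] for d in place_of('wrist','keyway')];e=masks_of('wrist','plug')
print(pw,[(d['score'],d['extent']) for d in e])
out=[]
for s,ext in((s4,[165,198,208,242]),(s5,e[0]['extent'] if e else None)):
    if ext is None: continue
    x0,y0,x1,y1=[int(v) for v in ext];x0-=3;y0-=3;x1+=3;y1+=3
    p=s['pixels'].astype(float)
    m=((p[...,0]>110)&(p[...,1]<.6*p[...,0])&(p[...,2]<.6*p[...,0])).astype(np.uint8);n=np.zeros_like(m);n[y0:y1,x0:x1]=m[y0:y1,x0:x1]
    k,l,st,c=cv2.connectedComponentsWithStats(n);ix=[i for i in range(1,k) if st[i,4]>4]
    print([(st[i,4],c[i].round(1).tolist(),np.round(atz(s,c[i],.157),4).tolist()) for i in ix])
    g=cv2.resize(s['pixels'][y0:y1,x0:x1,::-1],None,fx=8,fy=8,interpolation=cv2.INTER_CUBIC);out.append(g)
h=max(g.shape[0] for g in out);out=[cv2.copyMakeBorder(g,0,h-g.shape[0],0,8,0) for g in out];cv2.imwrite('pics/lk.png',np.hstack(out));print(np.hstack(out).shape)
for s in(s4,s5):
    o=s['obs'];t=o['tool_pos'];p=proj(s,t+[0,0,.0188]).astype(int)
    m=fill(redmask(s,[p[0]-35,p[1]-60,p[0]+35,p[1]+60]))
    print('key',p,cv2.boundingRect(m),fit([(s,m,384)],[t[0]*10,t[1]*10,.13],t[2]+.0188-.001))
E
```

```text
8.75 [ 0.51964911 -0.18996781  0.26642583] [ 3.14075416e+00  2.92811020e-05 -3.01028152e+00]
[[259.3, 207.3]] []
[(np.int32(27), [184.6, 209.1], [0.552, -0.1838, 0.157]), (np.int32(26), [181.1, 235.8], [0.583, -0.1862, 0.157])]
(400, 400, 3)
key [259 241] (248, 198, 23, 85) (array([ 5.2061506 , -1.09860007,  0.13345501]), np.float64(0.11678664850725295))
key [260 241] (248, 198, 23, 85) (array([ 5.20195855, -1.90890759,  0.12120882]), np.float64(0.1215491387057308))
```

View pics/lk.png

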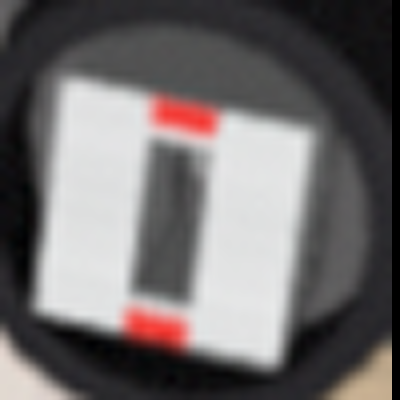

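The plug shows clearly with its slot and two red marks: midpoint ≈(0.5675,-0.185), slot yaw ≈ -0.08. I turn the tool to that yaw and view the lock from a third place, in front of the fingers, to check height and position.

Request:
apply_moves([
  [0, 0, -0.1, 0.03, 0.01, 0, 0],
  [0, 0, -0.205, 0.06, 0.02, 0, 0],
  [0, 0, -0.205, 0.08, 0.025, 0, 0],
  [0, 0, -0.205, 0.08, 0.025, 0, 0],
  [0, 0, -0.205, 0.08, 0.025, 0, 0],
])

```text
time: 9.35
tool_pos: [0.5994, -0.1646, 0.2663]
ee_rot: [3.142, -0.001, 3.069]
wrist_force: [-1.1, -0.1, -0.7]
width: 0.012
finger_force: 30.0
```

```bash
cat >> h.py <<'E'
def marks(s,c,w=28):
    x0,y0,x1,y1=[int(v) for v in(c[0]-w,c[1]-w,c[0]+w,c[1]+w)]
    p=s['pixels'].astype(float)
    m=((p[...,0]>110)&(p[...,1]<.6*p[...,0])&(p[...,2]<.6*p[...,0])).astype(np.uint8);n=np.zeros_like(m);n[y0:y1,x0:x1]=m[y0:y1,x0:x1]
    k,l,st,c=cv2.connectedComponentsWithStats(n);ix=sorted([i for i in range(1,k) if st[i,4]>4],key=lambda i:c[i][1])
    return [c[i] for i in ix]
def plugsq(s,c,w=28):
    x0,y0,x1,y1=[int(v) for v in(c[0]-w,c[1]-w,c[0]+w,c[1]+w)]
    g=s['pixels'].min(2).astype(int); m=(s['pixels'].max(2)>150).astype(np.uint8);n=np.zeros_like(m);n[y0:y1,x0:x1]=m[y0:y1,x0:x1]
    n=cv2.morphologyEx(n,cv2.MORPH_CLOSE,np.ones((11,11),np.uint8));k=max(cv2.findContours(n,0,2)[0],key=cv2.contourArea)
    return cv2.minAreaRect(k)
E
python3 - <<'E'
from h import *
s6=wr('w6');o=s6['obs'];t=o['tool_pos'];print(o['time'],t,o['ee_rot'],o['joint_positions'][5])
s4=pickle.load(open('w4.pkl','rb'))
print([d['pixel'] for d in place_of('wrist','keyway')])
R=[]
for s in(s4,s6):
    c=proj(s,[.5675,-.185,.157]);mk=marks(s,c);print(c,np.round(mk,1).tolist(),np.round([atz(s,x,.157) for x in mk],4).tolist(),plugsq(s,c),atz(s,plugsq(s,c)[0],.157));R.append(mk)
for i in(0,1): print(tri((s4,R[0][i]),(s6,R[1][i])))
p=proj(s6,t+[0,0,.0188]).astype(int);m=fill(redmask(s6,[p[0]-35,p[1]-60,p[0]+35,p[1]+60]))
print('key',p,cv2.boundingRect(m),fit([(s6,m,384)],[t[0]*10,t[1]*10,-.08],t[2]+.0178))
x0,y0=(c-30).astype(int);cv2.imwrite('pics/l6.png',cv2.resize(s6['pixels'][y0:y0+60,x0:x0+60,::-1],None,fx=6,fy=6))
E
```

```text
9.4 [ 0.59904897 -0.16503164  0.26666994] [-3.14147354e+00 -4.44320572e-04  3.06855195e+00] -1.8577199288526334
[[237.4, 158.2]]
[182.7622206  222.71837034] [[184.6, 209.1], [181.1, 235.8]] [[0.552, -0.1838, 0.157], [0.583, -0.1862, 0.157]] ((181.49998474121094, 221.5), (54.99999237060547, 54.99999237060547), 0.0) [ 0.56632574 -0.18645039  0.157     ]
[236.10026516 158.6238291 ] [[235.9, 142.5], [236.1, 173.5]] [[0.5517, -0.1839, 0.157], [0.5823, -0.1863, 0.157]] ((236.0, 158.0), (34.0, 34.0), 90.0) [ 0.56687532 -0.18504496  0.157     ]
(array([ 0.55166711, -0.18370838,  0.15771874]), [0.1, 0.1])
(array([ 0.58203065, -0.18594839,  0.15881244]), [0.2, 0.2])
key [258 240] (248, 198, 23, 85) (array([ 5.99903154, -1.64799826, -0.08065849]), np.float64(0.12072690386005805))
```

Both views agree: keyway at (0.567,-0.185), height 0.158 (expected 0.157), slot yaw -0.077. The key in hand sits about 0.8 mm ahead of the TCP. I move above the slot.

Request:
apply_moves([
  [0, 0, -0.004, -0.015, -0.01, 0, 0],
  [0, 0, -0.004, -0.033, -0.02, -0.02, 0],
  [0, 0, -0.004, -0.033, -0.02, -0.04, 0],
  [0, 0, -0.004, -0.033, -0.02, -0.058, 0],
  [0, 0, -0.004, -0.033, -0.02, -0.058, 0],
])

```text
time: 9.95
tool_pos: [0.5642, -0.1853, 0.2059]
ee_rot: [3.14, -0.005, 3.063]
wrist_force: [-0.0, 0.2, -0.7]
width: 0.012
finger_force: 30.0
```

```bash
python3 - <<'E'
from h import *
s=wr('w7');o=s['obs'];t=o['tool_pos'];print(o['time'],t,o['ee_rot'],o['wrist_force'])
for n in('scene','side'): snap(n,n+'7.png')
a=cv2.imread('pics/scene7.png')[120:220,150:250];b=cv2.imread('pics/side7.png')[110:210,230:330];c=cv2.imread('pics/w7.png')[150:350,160:360]
cv2.imwrite('pics/c7.png',np.hstack([cv2.resize(x,(260,260),interpolation=cv2.INTER_CUBIC) for x in(a,b,c)]))
print(get_obs()['tool_pos'])
E
```

```text
10.0 [ 0.56511496 -0.18549006  0.20773866] [ 3.14079933e+00 -2.35441875e-03  3.06292196e+00] [ 0.0670131   0.32467723 -0.46185546]
[ 0.56660899 -0.18575368  0.20999556]
```

View pics/c7.png

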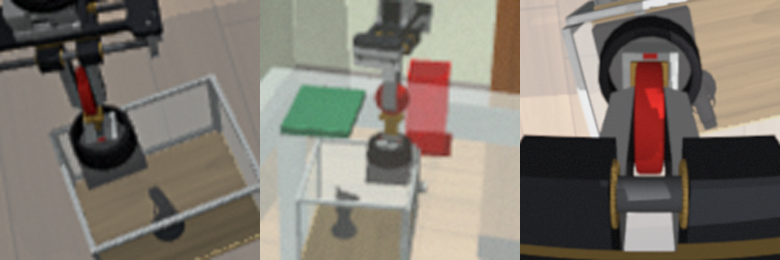

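The key hangs directly over the slot, with the collar aligned with the plug. I descend gently.

Request:
apply_moves([
  [0, 0, 0, 0, 0.0007, -0.004, 0],
  [0, 0, 0, 0, 0.0007, -0.008, 0],
  [0, 0, 0, 0, 0.0007, -0.011, 0],
  [0, 0, 0, 0, 0.0007, -0.014, 0],
  [0, 0, 0, 0, 0.0007, -0.014, 0],
])

```text
time: 10.6
tool_pos: [0.5664, -0.1846, 0.1937]
ee_rot: [3.141, -0.001, 3.064]
wrist_force: [0.1, 0.3, -0.3]
width: 0.0116
finger_force: 30.0
```

No force with the tip 8 mm in. I continue.

Request:
apply_moves([
  [0, 0, 0, 0, 0, -0.004, 0],
  [0, 0, 0, 0, 0, -0.008, 0],
  [0, 0, 0, 0, 0, -0.012, 0],
  [0, 0, 0, 0, 0, -0.015, 0],
  [0, 0, 0, 0, 0, -0.017, 0],
])

```text
time: 11.1
tool_pos: [0.5665, -0.1847, 0.1769]
ee_rot: [3.141, -0.001, 3.064]
wrist_force: [0.2, -0.3, -0.4]
width: 0.0121
finger_force: 30.0
```

Request:
apply_moves([
  [0, 0, 0, 0, 0, -0.001, 0],
  [0, 0, 0, 0, 0, -0.002, 0],
  [0, 0, 0, 0, 0, -0.003, 0],
  [0, 0, 0, 0, 0, -0.003, 0],
  [0, 0, 0, 0, 0, -0.003, 0],
])

```text
time: 11.6
tool_pos: [0.5667, -0.1848, 0.1746]
ee_rot: [3.142, 0.0, 3.064]
wrist_force: [-0.4, 0.8, -0.4]
width: 0.0116
finger_force: 30.0
```

Request:
apply_moves([
  [0, 0, 0, 0, 0, -0.001, 0],
  [0, 0, 0, 0, 0, -0.0015, 0],
  [0, 0, 0, 0, 0, -0.002, 0],
  [0, 0, 0, 0, 0, -0.002, 0],
  [0, 0, 0, 0, 0, -0.002, 0],
])

```text
time: 12.1
tool_pos: [0.5667, -0.1848, 0.1734]
ee_rot: [-3.141, 0.001, 3.064]
wrist_force: [-2.0, 1.3, 4.2]
width: 0.0117
finger_force: 30.0
```

It is fully home: TCP z is 0.1734 as predicted, with 4 N of contact. I turn clockwise.

Request:
apply_moves([
  [0, 0, -0.1, 0, 0, 0, 0],
  [0, 0, -0.2, 0, 0, 0, 0],
  [0, 0, -0.3, 0, 0, 0, 0],
  [0, 0, -0.4, 0, 0, 0, 0],
  [0, 0, -0.5, 0, 0, 0, 0],
])

```text
time: 12.6
tool_pos: [0.5671, -0.1851, 0.1734]
ee_rot: [3.141, 0.002, 2.56]
wrist_force: [-0.6, -0.2, 4.1]
width: 0.0119
finger_force: 30.0
```

Request:
apply_moves([
  [0, 0, -0.1, 0, 0, 0, 0],
  [0, 0, -0.2, 0, 0, 0, 0],
  [0, 0, -0.3, 0, 0, 0, 0],
  [0, 0, -0.4, 0, 0, 0, 0],
  [0, 0, -0.5, 0, 0, 0, 0],
])

```text
time: 13.1
tool_pos: [0.5669, -0.1854, 0.1734]
ee_rot: [3.141, 0.002, 2.06]
wrist_force: [-1.1, -0.6, 3.5]
width: 0.012
finger_force: 30.0
```

```bash
python3 - <<'E'
from h import *
s=wr('w8');o=s['obs'];print(o['time'],o['tool_pos'],o['ee_rot'],o['wrist_force'],o['wrist_torque'],o['joint_positions'])
for f in('w4','w6'):
    s=pickle.load(open(f+'.pkl','rb'));d=None
    # roof corners of the box near/back frame: light-grey edges
    g=cv2.cvtColor(s['pixels'],cv2.COLOR_RGB2GRAY)
    L=cv2.createLineSegmentDetector().detect(g)[0][:,0]
    for l in L:
        a,b=atz(s,l[:2],.125),atz(s,l[2:],.125);v=(b-a)[:2];n=np.hypot(*v);c=(a+b)/2
        if n>.05 and .44<c[0]<.72 and -.3<c[1]<0: print(f,np.round(c[:2],3),round(n,3),round(float(np.mod(np.arctan2(v[1],v[0])+.78,np.pi/2)-.78),3))
E
```

```text
13.15 [ 0.56688799 -0.18535189  0.17335871] [3.14101550e+00 1.89376068e-03 2.05693241e+00] [-0.85655822  0.18110001  4.53697571] [-0.1757562   0.21781309  0.02660243] [-4.10617922e-01  1.97138002e-01  1.31041426e+00 -7.32434619e-04
  1.63220053e+00 -8.96800175e-01]
w4 [ 0.6   -0.023] 0.087 0.134
w4 [ 0.649 -0.229] 0.055 -0.501
w4 [ 0.62  -0.173] 0.087 0.13
w4 [ 0.615 -0.084] 0.069 0.194
w4 [ 0.521 -0.188] 0.098 0.119
w4 [ 0.509 -0.094] 0.086 0.127
w4 [ 0.514 -0.094] 0.085 0.133
w4 [ 0.588 -0.233] 0.1 0.124
w4 [ 0.497 -0.131] 0.124 0.127
w4 [ 0.555 -0.046] 0.086 0.135
w4 [ 0.68  -0.128] 0.082 0.076
w4 [ 0.599 -0.081] 0.064 0.229
w4 [ 0.607 -0.117] 0.089 0.028
w4 [ 0.67  -0.051] 0.082 0.184
w4 [ 0.682 -0.123] 0.076 0.093
w4 [ 0.673 -0.056] 0.072 0.173
w4 [ 0.551 -0.06 ] 0.055 0.135
w4 [ 0.604 -0.112] 0.062 0.101
w4 [ 0.543 -0.042] 0.06 0.131
w4 [ 0.603 -0.237] 0.08 0.12
w4 [ 0.52  -0.107] 0.082 0.126
w4 [ 0.697 -0.017] 0.054 -0.035
w6 [ 0.696 -0.091] 0.063 -0.072
w6 [ 0.684 -0.247] 0.087 -0.076
w6 [ 0.703 -0.159] 0.058 -0.007
w6 [ 0.558 -0.151] 0.054 0.126
w6 [ 0.521 -0.181] 0.122 0.126
w6 [ 0.567 -0.044] 0.111 0.131
w6 [ 0.515 -0.09 ] 0.059 0.113
w6 [ 0.671 -0.08 ] 0.093 0.133
w6 [ 0.683 -0.189] 0.089 -0.176
w6 [ 0.679 -0.153] 0.071 0.023
w6 [ 0.667 -0.084] 0.085 0.129
w6 [ 0.606 -0.228] 0.126 0.134
w6 [ 0.584 -0.045] 0.13 0.13
w6 [ 0.634 -0.104] 0.072 0.13
w6 [ 0.683 -0.184] 0.065 -0.101
w6 [ 0.568 -0.038] 0.112 0.131
w6 [ 0.509 -0.087] 0.066 0.126
w6 [ 0.537 -0.004] 0.132 -0.003
w6 [ 0.679 -0.096] 0.053 0.135
w6 [ 0.583 -0.234] 0.052 0.129
```

Box yaw is 0.129, so the plug started at about 0.206 and the stop is at tool yaw ≈1.77, less the blade's play. I continue and watch for the stop.

Request:
apply_moves([
  [0, 0, -0.08, 0, 0, 0, 0],
  [0, 0, -0.16, 0, 0, 0, 0],
  [0, 0, -0.24, 0, 0, 0, 0],
  [0, 0, -0.29, 0, 0, 0, 0],
  [0, 0, -0.29, 0, 0, 0, 0],
])

```text
time: 13.65
tool_pos: [0.5667, -0.1854, 0.1733]
ee_rot: [3.141, 0.002, 1.775]
wrist_force: [-1.1, -1.0, 4.4]
width: 0.0118
finger_force: 30.0
```

```bash
python3 - <<'E'
from h import *
o=get_obs();print(o['ee_rot'],o['wrist_torque'],o['joint_torque'][5],o['wrist_force'])
E
```

```text
[3.14085314e+00 1.61717922e-03 1.77492003e+00] [-0.25711115  0.42666406  0.02515102] 0.20266434643417597 [-1.09519371 -1.02123475  4.38501982]
```

Request:
apply_moves([
  [0, 0, -0.03, 0, 0, 0, 0],
  [0, 0, -0.06, 0, 0, 0, 0],
  [0, 0, -0.09, 0, 0, 0, 0],
  [0, 0, -0.09, 0, 0, 0, 0],
  [0, 0, -0.09, 0, 0, 0, 0],
])

```text
time: 14.15
tool_pos: [0.5667, -0.1854, 0.1734]
ee_rot: [3.141, 0.002, 1.686]
wrist_force: [-1.4, -0.5, 5.0]
width: 0.0117
finger_force: 30.0
```

```bash
python3 - <<'E'
from h import *
o=get_obs();print(o['ee_rot'],o['wrist_torque'],o['joint_torque'][5],o['wrist_force'])
E
```

```text
[3.14084745e+00 1.61225647e-03 1.68577076e+00] [-0.2688714   0.42193948 -0.03261445] -0.011652258108370006 [-1.43870065 -0.48180537  5.02712285]
```

Request:
apply_moves([
  [0, 0, -0.03, 0, 0, 0, 0],
  [0, 0, -0.06, 0, 0, 0, 0],
  [0, 0, -0.09, 0, 0, 0, 0],
  [0, 0, -0.09, 0, 0, 0, 0],
  [0, 0, -0.09, 0, 0, 0, 0],
])

```text
time: 14.65
tool_pos: [0.5666, -0.1854, 0.1734]
ee_rot: [3.141, 0.001, 1.596]
wrist_force: [-1.9, -1.4, 6.6]
width: 0.0119
finger_force: 30.0
```

```bash
python3 - <<'E'
from h import *
o=get_obs();print(o['ee_rot'],o['wrist_torque'],o['joint_torque'][5],o['wrist_force'])
s=wr('w9');p=proj(s,[.567,-.185,.157]).astype(int);print(p)
t=o['tool_pos'];p=proj(s,t+[0,0,.0188]).astype(int);m=fill(redmask(s,[p[0]-35,p[1]-60,p[0]+35,p[1]+60]))
print('key',p,cv2.boundingRect(m),fit([(s,m,384)],[t[0]*10,t[1]*10,1.6-np.pi],t[2]+.0178))
for q in('scene','side'): snap(q,q+'9.png')
a=cv2.imread('pics/scene9.png')[130:240,150:270];b=cv2.imread('pics/side9.png')[130:240,220:340];c=cv2.imread('pics/w9.png')[120:320,150:370]
cv2.imwrite('pics/c9.png',np.hstack([cv2.resize(x,(265,240),interpolation=cv2.INTER_CUBIC) for x in(a,b,c)]))
E
```

```text
[3.14083248e+00 1.47637181e-03 1.59598032e+00] [-0.24559268  0.47738999  0.03844884] 0.047434786101803184 [-1.90185622 -1.35073874  6.63186535]
[258 220]
key [258 241] (248, 198, 23, 85) (array([ 5.66954421, -1.8554644 , -1.54682188]), np.float64(0.11466001920856399))
```

View pics/c9.png

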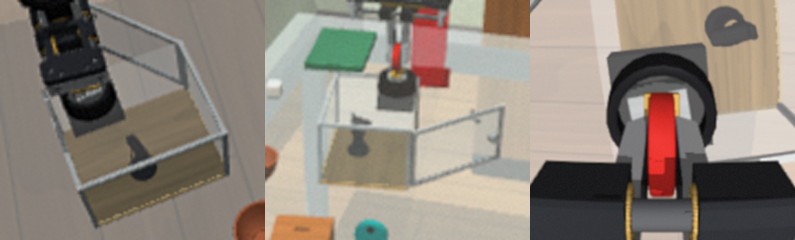

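The side view shows the door swung open and the knight undisturbed, with the key in the lock. I give a small extra turn to be sure of the stop.

Request:
apply_moves([
  [0, 0, -0.03, 0, 0, 0, 0],
  [0, 0, -0.06, 0, 0, 0, 0],
  [0, 0, -0.08, 0, 0, 0, 0],
  [0, 0, -0.08, 0, 0, 0, 0],
  [0, 0, -0.08, 0, 0, 0, 0],
])

```text
time: 15.3
tool_pos: [0.5666, -0.1853, 0.1733]
ee_rot: [3.141, 0.001, 1.518]
wrist_force: [-3.4, -0.4, 5.9]
width: 0.012
finger_force: 30.5
```

```bash
python3 - <<'E'
from h import *
for i in range(1):
    o=get_obs();print(o['ee_rot'],o['wrist_torque'],o['joint_torque'][5],o['wrist_force'],o['tool_pos'])
    s=wr('w10');t=o['tool_pos'];p=proj(s,t+[0,0,.0188]).astype(int);m=fill(redmask(s,[p[0]-35,p[1]-60,p[0]+35,p[1]+60]))
    print('key',cv2.boundingRect(m),fit([(s,m,384)],[t[0]*10,t[1]*10,1.5-np.pi],t[2]+.0178))
    c=proj(s,[.567,-.185,.157]); mk=marks(s,c,40);print(c,np.round(mk,1).tolist())
E
```

```text
[3.14084807e+00 1.49996221e-03 1.51751361e+00] [-0.30721509  0.50958265  0.5909868 ] 0.5565298162400723 [-3.37895127 -0.41610207  5.87701239] [ 0.56662062 -0.18529119  0.17333866]
key (247, 198, 24, 85) (array([ 5.67017094, -1.85375316, -1.60468426]), np.float64(0.11232263522558122))
[258.74432937 220.73190412] [[258.0, 229.2]]
```

The torque has risen to 0.59 N m, so the plug is at its stop. I ease back slightly to unload, then release and rise.

Request:
apply_moves([
  [0, 0, 0.03, 0, 0, 0, 0],
  [0, 0, 0.05, 0, 0, 0, 0],
  [0, 0, 0.05, 0, 0, 0, 60],
  [0, 0, 0.05, 0, 0, 0, 60],
  [0, 0, 0.05, 0, 0, 0, 60],
])

```text
time: 15.85
tool_pos: [0.5664, -0.1844, 0.1715]
ee_rot: [-3.14, -0.001, 1.564]
wrist_force: [-0.8, 0.5, 0.6]
width: 0.0327
finger_force: 0.0
```

Request:
apply_moves([
  [0, 0, 0, 0, 0, 0, 60],
  [0, 0, 0, 0, 0, 0, 60],
  [0, 0, 0, 0, 0, 0, 60],
  [0, 0, 0, 0, 0, 0, 60],
  [0, 0, 0, 0, 0, 0, 60],
])

```text
time: 16.35
tool_pos: [0.5666, -0.1848, 0.1725]
ee_rot: [3.141, 0.0, 1.564]
wrist_force: [-0.5, -0.4, -0.3]
width: 0.0564
finger_force: 0.0
```

Request:
apply_moves([
  [0, 0, 0, 0, 0, 0.02, 60],
  [0, 0, 0, 0, 0, 0.05, 60],
  [0, 0, 0, 0, 0, 0.09, 60],
  [0, 0, 0, 0, 0, 0.11, 60],
  [0, 0, 0, 0, 0, 0.11, 60],
])

```text
time: 16.85
tool_pos: [0.568, -0.1853, 0.2872]
ee_rot: [3.134, 0.003, 1.564]
wrist_force: [0.8, -0.5, 0.7]
width: 0.0562
finger_force: 0.0
```

```bash
python3 - <<'E'
from h import *
s=wr('w11');o=s['obs'];print(o['time'],o['tool_pos'],o['ee_rot'],o['width'])
p=proj(s,[.567,-.185,.191]).astype(int)
m=fill(redmask(s,[p[0]-45,p[1]-60,p[0]+45,p[1]+60]));print(p,cv2.boundingRect(m),m.sum())
print(fit([(s,m,384)],[5.67,-1.853,-1.5,1.91]),fit([(s,m,384)],[5.67,-1.853,-1.5],.191))
c=proj(s,[.567,-.185,.157]);mk=marks(s,c,45);print(c,np.round(mk,1).tolist(),np.round([atz(s,x,.157) for x in mk],4).tolist())
# plug square edges
g=cv2.cvtColor(s['pixels'],cv2.COLOR_RGB2GRAY)
for l in cv2.createLineSegmentDetector().detect(g)[0][:,0]:
    a,b=atz(s,l[:2],.157),atz(s,l[2:],.157);v=(b-a)[:2];n=np.hypot(*v);cc=(a+b)/2
    if n>.008 and np.hypot(*(cc[:2]-[.567,-.185]))<.03: print(np.round(cc[:2],3),round(n,3),round(float(np.mod(np.arctan2(v[1],v[0])+.78,np.pi/2)-.78),3))
for n in('scene','side'):
    a=snap(n,n+'11.png');b=pickle.load(open('S0.pkl','rb'))[n]
    for q in('knight','pinch_pot','dice_tower','lamp'):
        print(n,q,[(d['score'],d['pixel']) for d in place_of(n,q)][:1])
E
```

```text
16.9 [ 0.56725207 -0.18503717  0.28422131] [3.13788047e+00 1.54833184e-03 1.56378386e+00] 0.05662161733713444
[256 191] (250, 166, 15, 52) 604
(array([ 5.66660214, -1.9049948 , -1.50787502,  1.67669148]), np.float64(0.11638098948188545)) (array([ 5.66794202, -1.85414944, -1.55595362]), np.float64(0.2374756525126607))
[256.56953862 183.48503512] [[256.0, 191.1]] [[0.5663, -0.1934, 0.157]]
[ 0.582 -0.2  ] 0.01 0.157
[ 0.552 -0.2  ] 0.01 0.183
[ 0.584 -0.182] 0.034 0.21
[ 0.578 -0.164] 0.008 0.517
[ 0.574 -0.183] 0.037 0.074
[ 0.547 -0.184] 0.022 0.125
[ 0.587 -0.169] 0.016 0.765
[ 0.553 -0.169] 0.01 0.254
[ 0.556 -0.185] 0.032 -0.061
[ 0.56  -0.208] 0.009 0.062
[ 0.591 -0.187] 0.012 -0.333
[ 0.553 -0.163] 0.019 0.538
[ 0.542 -0.175] 0.008 -0.116
[ 0.568 -0.158] 0.012 0.013
scene knight []
scene pinch_pot [(0.71, [265.5, 239.8])]
scene dice_tower [(0.64, [102.9, 218.3])]
scene lamp [(0.68, [384.3, 145.3])]
side knight []
side pinch_pot [(0.8, [216.8, 214.4])]
side dice_tower [(0.98, [292.9, 166.1])]
side lamp [(0.93, [230.3, 317.0])]
```

The plug edge gives a plug angle of ≈1.49, which is the stop. I move clear and check the key's height from a second view.

Request:
apply_moves([
  [0, 0, 0, 0, 0.03, 0.02, 60],
  [0, 0, 0, 0, 0.06, 0.03, 60],
  [0, 0, 0, -0.02, 0.07, 0.03, 60],
  [0, 0, 0, -0.03, 0.07, 0.03, 60],
  [0, 0, 0, -0.03, 0.07, 0.03, 60],
])

```text
time: 17.9
tool_pos: [0.5359, -0.115, 0.3131]
ee_rot: [3.14, 0.001, 1.564]
wrist_force: [0.3, -0.6, -0.8]
width: 0.056
finger_force: 0.0
```

```bash
python3 - <<'E'
from h import *
a=pickle.load(open('w11.pkl','rb'));b=wr('w12');P=[];M=[]
for s in(a,b):
    p=proj(s,[.567,-.185,.191]).astype(int);m=fill(redmask(s,[p[0]-45,p[1]-60,p[0]+45,p[1]+60]));M.append((s,m,384));P.append(np.argwhere(m)[:,::-1].mean(0));print(p,cv2.boundingRect(m))
print(tri((a,P[0]),(b,P[1])),b['obs']['time']);print(fit(M,[5.67,-1.853,-1.5,1.91]),fit(M[1:],[5.67,-1.853,-1.5,1.91]))
sc=snap('scene');sd=snap('side');q=[]
for s in(sc,sd):
    p=proj(s,[.567,-.185,.191]).astype(int);m=redmask(s,[p[0]-14,p[1]-16,p[0]+14,p[1]+16]);q.append(np.argwhere(m)[:,::-1].mean(0));print(p,q[-1],m.sum())
print(tri((sc,q[0]),(sd,q[1])))
S=pickle.load(open('S0.pkl','rb'))
for n,s in(('scene',sc),('side',sd)):
    d=np.abs(s['pixels'].astype(int)-S[n]['pixels']).max(2)>50;k,l,st,c=cv2.connectedComponentsWithStats(d.astype(np.uint8));print(n,[st[i].tolist() for i in range(1,k) if st[i,4]>12])
E
```

```text
[256 191] (250, 166, 15, 52)
[286 246] (282, 226, 13, 43)
(array([ 0.5670211 , -0.1833488 ,  0.19612355]), [0.6, 0.6]) 17.95
(array([ 5.67449327, -1.87734939, -1.49156312,  1.81682757]), np.float64(0.498875413005526)) (array([ 5.71281382, -2.0133977 , -1.47468101,  1.56857213]), np.float64(0.1480087145969499))
[185 162] [184.73913043 158.43478261] 46
[279 155] [289. 150.] 2
(array([ 0.54510216, -0.19117179,  0.20353276]), [16.0, 16.0])
scene [[134, 0, 84, 130, 3256], [221, 0, 49, 51, 1944], [378, 2, 5, 16, 20], [207, 57, 11, 3, 28], [178, 127, 13, 23, 63], [177, 155, 19, 21, 228], [304, 159, 19, 21, 224], [206, 169, 25, 10, 28]]
side [[259, 17, 208, 278, 12834], [455, 59, 57, 112, 3318], [446, 95, 6, 9, 16], [446, 128, 66, 124, 3756], [276, 149, 9, 17, 80], [445, 167, 12, 26, 147], [288, 175, 30, 16, 79], [321, 179, 7, 23, 45], [446, 195, 10, 9, 45], [287, 205, 27, 10, 51], [229, 220, 17, 16, 187], [427, 236, 17, 4, 35], [395, 238, 12, 3, 19], [373, 291, 10, 13, 93]]
```

The key's height is consistent with being home. The before-and-after difference shows only the robot, key and door changed. I hand in.

```bash
python3 -c "
from bench import *
print(close_job())"
```

```text
the job is handed in; nothing more can be done
None
```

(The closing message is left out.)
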